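# Eject the USB stick and catch it with the other finger

## Robot

A 6-joint arm with a two-finger parallel gripper is mounted at the origin on the work surface; the furniture and walls round the work are solid. World frame = base frame: x ahead of the robot, y to its left, z up, the work surface at z = 0. Lengths are in m, angles in rad, forces in N, time in s.
With the tool pointing down it reaches from about 0.35 to 0.875 m from the base axis. Payload 15.5 kg.
Tool frame: the origin (TCP) lies at the very end of the fingers, on their centre line; the grasp point (between the pads) lies 19 mm behind it (hold_point_z is the distance from the TCP to the grasp point, in m); z points along the fingers, y is the line along which they close (so a half turn about z gives the same grasp; the last joint's range is limited). The gripper opens to 85 mm and grips with 20 to 120 N. Pads are 22 mm wide; open, the fingers measure 114 mm over their backs; the gripper's body (76 mm by 85 mm) begins 54 mm behind the grasp point. The pads swing forward as they close: fully open they stand 13 mm farther back than shut.
Start: joints at [-1.335, 0.494, 1.345, -0, 1.302, -0.096], TCP at [0.203, -0.591, 0.231] pointing down, gripper open.
Joint ranges: [-2.91, 2.91], [-0.82, 2.16], [0.22, 2.67], [-1.22, 4.37], [0.12, 2.79], [-3.08, 3.08]. Speed limits (rad/s): [1.89, 1.89, 2.57, 3.01, 3.01, 3.01].

## Interface

Orientations are given as a unit quaternion [w, x, y, z].
In Python, from bench import read_state, camera, hand_in, look_for, masks_of, place_of, hold_point_z gives the robot as it stands.
- The arm moves only by the tool play_rows, never from a script. Its argument "increments" is a list of rows, each a list of 5 numbers: the shift along the tool's x, y, z in mm, then the turn about the tool's z in degrees, then the opening, from 0 (shut) to 1 (fully open). A call has 1 to 10 rows; each row is the pose to reach, as a shift and turn from the pose commanded when the call began, along the tool's axes at that moment; what a row does not reach only later rows make up. A row lasts 1/10 s, in which the tool goes at most 50 mm and 8.59 degrees, less where a joint would pass 70% of its speed; a pose out of reach is approached as far as the arm can. A call with a gripper value outside its range is refused whole. The fingers move at their own pace and stop on an object; the grip force is fixed at half the most. Time passes only in rows, so rows that repeat a pose let the fingers close. It gives the time, the measured TCP pose, the force, the opening and the grip force at its end, in the units of the state.
- read_state(): the state, without advancing time (a new reading comes with each control period).
- camera(name): name is "side" or "top"; returns a dict with "color" (384x512x3 uint8, red, green, blue), "range_z" (384x512 float32, m along the optical axis (not along the pixel's ray), 0 where there is no reading), "camera_matrix" (3x3 intrinsics, pixels), "origin" and "attitude" of the camera in the world. Camera axes: x right, y up, looking along -z (the intrinsics and any distortion apply to the point x, -y, -z); pixel columns grow to the right and rows downward; lengths in m; the calibration is good to about 2 mm. A picture is of the moment at which its call begins.
- hand_in(): hands the job in; it is judged then, once.
Trained networks look in the newest picture that a camera, given by its name, has taken for a name from the list of things; names that differ only in an ending like _2 or _b are one class to them, and where a whole thing is asked for, a point or a joint stands for the part that bears it (a point fixed in the world has none). Each returns a list of dicts, best first, with "confidence" (0 to 1); they miss things now and then, are a little off and sometimes report something else, mostly with a low value. They report only what shows in the picture. A call takes as long as a camera call. They do not tell look-alikes from the thing itself.
- look_for(camera, query): "point" ([column, row] in pixels, amid what is visible of it).
- masks_of(camera, query): "mask" (384x512 bool, what is visible of it) and "point" ([column, row] in pixels, amid what is visible of it).
- place_of(camera, query): "point" ([column, row] in pixels: a listed point, or the origin of a listed thing).
The state is a dict: "time": time; "joint_pos": joint angles; "qd": joint speeds; "joint_efforts": joint torques, N m; "tcp_pos": TCP position; "eef_rot": TCP orientation; "force": force on the tool from outside, world axes, zero at the start; "moment": the same for the moment, N m; "opening": opening from 0.0 (shut) to 1.0 (fully open); "grip_force": force on a finger pad.
Only numpy, scipy, OpenCV 4.12 (cv2) and the standard library are available. Lean on these libraries where they do the work, as an engineer would, in place of code of your own. Each camera call takes 0.05 s, during which the arm holds its last target. There are 200 camera calls.

## Task

Release the USB stick from its dock on the desk: with one fingertip press the eject key fully down, and with the other finger stop the stick as the spring slides it out of the slot, once it has come at least a centimetre further out but while its back end is still inside the slot. Only touch the stick, never pinch, lift or carry it, and leave the things around the dock where they are. The program finishes while the finger is still holding the stick back against the ejector's push.

Things in the scene. Friction and masses are not known exactly. Their poses are not given: they have to be found in the camera images.
- dock: Grey dock fixed to the desk, flat deck 20 mm high. Origin on the desk under the slot's mouth; x into the slot, y left, z up. Deck x -60 to 112, y -34 to 66 mm; open thumb notch in its front edge, y -14 to 14, back to x = -40. Aluminium slot housing x 0 to 112, y -30 to 30, top at z = 41; slot 20 mm wide on y = 0, roofed from x = 14. Deck before the mouth is flat, without rails.
- key_top (a point): Centre of the top of the eject key, a black ribbed key 28 mm (dock x) by 24 mm (dock y), at x = -40, y = 45 mm in the dock's frame: 45 mm left of the stick's line of travel. It stands 9.5 mm above the deck and goes straight down to 1.5 mm above it. The point moves with the key; axes as the dock's. (The chair back left of the desk, its top 0.25 m above the desk, is solid: pass over it.)
- eject_key (a joint): Travel of the key downwards in m: 0 = up, 0.008 = fully down. Pressing takes about 3 to 5 N; it has no return spring and stays down. A steel gate before the stick (6 mm above the deck, at dock x = -9 to -12 mm) sinks with it and frees the stick when the key is about 6 mm down.
- stick_front (a point): Middle of the outer end of the blue USB stick (18 wide, 50 long, 9 mm high, 30 g), flat in the slot, plug inwards; at the start at x = -9, y = 0, z = 24.5 mm in the dock's frame. Freed, a damped spring slides it along dock -x at some 12 mm/s: after 41 mm its back end leaves the mouth, at about 60 mm it tips off. Stopped, it is still pushed with about 2.5 N. Site y points outwards, z up.
- eraser: Eraser 21 x 44 x 12 mm lying to the left of the eject key, a bystander; origin at the centre of its underside.
- calculator: Pocket calculator 121 x 68 x 14 mm to the right of the slot housing, a bystander; origin at the centre of its underside.
- highlighter: Highlighter pen 14 x 113 x 16 mm lying to the front right of the dock, a bystander; origin at the centre of its underside.
Not all that is in view belongs to the job. Leave any orange look-alike of the part that bears stick_front alone.

How it is judged:
On the way, in this order (a step that is already met when the one before it is completed fails the run):
1. the eject key is pressed down (value of joint eject_key above 0.0065 m), for 0.05 s.
2. the stick has sprung at least 8 mm out and a finger holds it back (x of stick_front in the frame of dock below -0.0168 m and contact force between the fingers and usb_stick above 0.4 N), for 0.2 s.
At the end, for the whole second after the job is handed in: The eject key is down (at least 6.5 mm of its 8); the stick has come 8 to 40 mm out from where it started, its back end still in the slot, and stands still (under 4 mm/s) with the fingers pushing on it by more than 0.4 N (all of step 2 and value of joint eject_key above 0.0065 m and x of stick_front in the frame of dock above -0.0495 m and linear speed of usb_stick below 0.004 m/s); the arm keeps its last pose, push and grip.
It fails at once if the stick slides out of the slot altogether (x of stick_front in the frame of dock below -0.05 m).
It fails at once if the stick is lifted off the dock's deck or drops from it (10 mm) (z of stick_front in the frame of dock above 0.0345 m or z of stick_front in the frame of dock below 0.0145 m).
It fails at once if a thing beside the dock is moved by more than 15 mm (distance of any of eraser, calculator, highlighter from where it was at the start of the episode above 0.015 m).
It also fails if it takes over 48 s, if anything falls off the work surface, if the arm or the gripper's body presses on something with over 40 N, if the wrist force passes 120 N, or if a joint passes its speed limit or range.

## Working session

There is one attempt and no reset: what is moved stays moved. The work goes in short steps, Python scripts to look and compute and a tool call to move; the robot and the scene stay as the last step left them, time stands still between calls to the robot, and variables do not carry over. Pictures are saved under pics/ and viewed, at most 10 in all, crops included, and the job is handed in when it is done.

Besides the shell and the picture viewer there is one more tool, called after "Request:" as name([rows], argument=value, ...), one row to a line, values as JSON. play_rows: Moves the arm, as the interface text tells. Its arguments: {"type":"object","properties":{"increments":{"type":"array","items":{"type":"array","items":{"type":"number"}}}},"required":["increments"]}

```bash
mkdir -p pics; cat > h.py <<'E'
import numpy as np, cv2
from scipy.spatial.transform import Rotation as R
from bench import *
def rot(q): return R.from_quat([q[1],q[2],q[3],q[0]]).as_matrix()
def att(a):
    a=np.array(a,float); return rot(a) if a.size==4 else a.reshape(3,3)
def ray(c,p):
    K=c["camera_matrix"]; return np.array([(p[0]-K[0,2])/K[0,0],-(p[1]-K[1,2])/K[1,1],-1.])
def w(c,p,z=None,d=None):
    "pixel -> world on plane z, or at depth d"
    r=att(c["attitude"])@ray(c,p); o=np.array(c["origin"])
    if z is not None: return o+r*(z-o[2])/r[2]
    return o+r*d
def dep(c,p):
    u,v=int(round(p[0])),int(round(p[1])); a=c["range_z"][v-1:v+2,u-1:u+2]; a=a[a>0]; return np.median(a) if a.size else 0
E
python3 - <<'E'
from h import *
np.set_printoptions(precision=4,suppress=True)
for n in("top","side"):
    c=camera(n); cv2.imwrite(f"pics/{n}0.png",c["color"][...,::-1]); print(n,c["origin"],c["attitude"],c["camera_matrix"].ravel())
    for q in("dock","key_top","stick_front","eraser","calculator","highlighter"):
        for r in place_of(n,q)[:3]:
            d=dep(c,r["point"]); print(q,round(r["confidence"],2),r["point"],w(c,r["point"],d=d))
s=read_state(); print(s["tcp_pos"],s["eef_rot"],s["opening"],rot(s["eef_rot"]))
E
```

```text
top [0.4596 0.0347 0.8915] [ 0.7086  0.0195 -0.0262 -0.7049] [451.9535   0.     256.1152   0.     451.9535 190.4338   0.       0.
   1.    ]
dock 0.58 [251.5, 193.0] [0.5108 0.0355 0.022 ]
key_top 0.55 [218.7, 203.7] [0.4896 0.0978 0.0306]
stick_front 0.59 [248.4, 192.7] [0.5109 0.0414 0.0293]
stick_front 0.46 [328.9, 249.2] [ 0.4024 -0.1171  0.    ]
eraser 0.78 [192.7, 204.0] [0.4894 0.1497 0.012 ]
calculator 0.58 [299.9, 159.8] [ 0.5772 -0.0591  0.0117]
highlighter 0.57 [274.9, 225.5] [ 0.4484 -0.0104  0.0098]
highlighter 0.29 [192.3, 204.0] [0.4894 0.1504 0.0122]
side [0.8995 0.2954 0.7797] [0.4394 0.1251 0.2431 0.8557] [398.1225   0.     252.6778   0.     398.1225 187.6439   0.       0.
   1.    ]
dock 0.96 [260.7, 197.2] [0.5367 0.057  0.0393]
key_top 0.47 [290.0, 194.4] [0.4881 0.1017 0.0285]
stick_front 0.5 [262.0, 186.0] [0.5056 0.039  0.0275]
stick_front 0.42 [232.4, 135.1] [ 0.4161 -0.1126  0.008 ]
eraser 0.68 [307.3, 219.2] [0.509  0.1614 0.0105]
eraser 0.54 [254.3, 165.4] [ 0.4591 -0.0152  0.0082]
eraser 0.32 [260.3, 195.0] [0.5328 0.0532 0.0395]
calculator 0.58 [203.5, 191.1] [ 0.5857 -0.0654  0.0127]
highlighter 0.65 [254.9, 164.7] [ 0.4564 -0.0154  0.0078]
[ 0.203  -0.5911  0.2313] [0.     0.9864 0.1646 0.    ] 1.0042093129720966 [[ 0.9458  0.3248  0.    ]
 [ 0.3248 -0.9458 -0.    ]
 [ 0.      0.     -1.    ]]
```

View pics/top0.png

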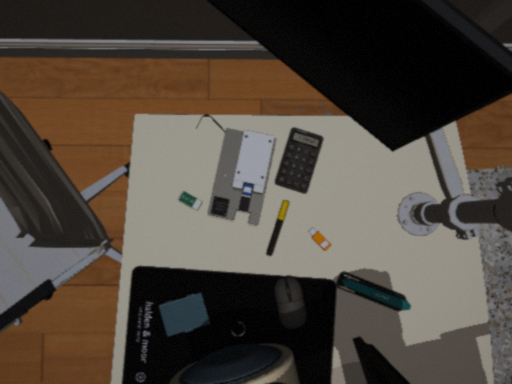

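View pics/side0.png

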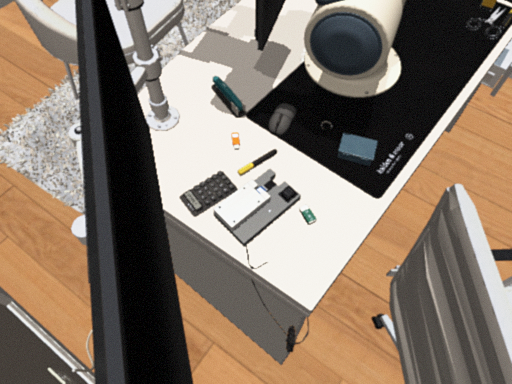

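Both pictures show the dock (top view ~240,175) with its mouth facing the robot. The key is at (218,205), the blue stick at (247,190) and the orange decoy at (320,239). A pole stands at (415,213) and a monitor overhangs upper right. Next I'll fit the dock frame and check obstacle heights.

```bash
cat > fit.py <<'E'
from h import *
def cloud(c):
    v,u=np.mgrid[0:384,0:512]; K=c["camera_matrix"]; d=c["range_z"]
    p=np.stack([(u-K[0,2])/K[0,0]*d,-(v-K[1,2])/K[1,1]*d,-d],-1)@att(c["attitude"]).T+np.array(c["origin"])
    return p,d>0
def rect(P):
    r=cv2.minAreaRect((P[:,:2]*1000).astype(np.float32)); return r,cv2.boxPoints(r)
E
python3 - <<'E'
from fit import *
np.set_printoptions(precision=1,suppress=True,linewidth=150)
H=None
for n in("top","side"):
    c=camera(n);P,ok=cloud(c)
    loc=ok&(abs(P[...,0]-.53)<.12)&(abs(P[...,1]-.06)<.1)
    print(n,"desk z",np.median(P[ok&(abs(P[...,2])<.008)][:,2]))
    m=(loc&(P[...,2]>.035)&(P[...,2]<.047)).astype(np.uint8)
    k=cv2.connectedComponentsWithStats(m); i=1+np.argmax(k[2][1:,4]); h=k[1]==i
    print("housing z",np.median(P[h][:,2])*1e3,*rect(P[h]))
    m=(loc&(P[...,2]>.015)&(P[...,2]<.035)).astype(np.uint8)
    k=cv2.connectedComponentsWithStats(m|h.astype(np.uint8)); i=1+np.argmax(k[2][1:,4]); print("dock",*rect(P[k[1]==i]))
    for q in("key_top","stick_front"):
        for r in masks_of(n,q)[:2]:
            mm=r["mask"]&ok; print(q,r["confidence"],mm.sum(),np.median(P[mm],0)*1e3)
    if n=="top":
        # height map 5cm cells
        print("height cm; cols y=.3..-.7, rows x=.7..-0.1")
    for x in np.arange(.75,-.1,-.05):
        row=[]
        for y in np.arange(.3,-.75,-.05):
            s=ok&(abs(P[...,0]-x)<.025)&(abs(P[...,1]-y)<.025); row.append(int(round(P[s][:,2].max()*100)) if s.any() else -9)
        print("%.2f"%x,*("%3d"%r for r in row))
    a=c["color"][100:270,160:370] if n=="top" else c["color"][140:270,170:340]
    cv2.imwrite(f"pics/{n}c.png",cv2.resize(a,None,fx=3.5,fy=3.5,interpolation=cv2.INTER_CUBIC)[...,::-1])
E
```

```text
top desk z 0.0011636110058058091
housing z 41.687892348903134 ((570.5831298828125, 32.29344940185547), (59.92521286010742, 111.88836669921875), 78.4808120727539) [[509.8  14.1]
 [619.4  -8.2]
 [631.4  50.5]
 [521.7  72.8]]
dock ((544.330810546875, 53.804962158203125), (100.17506408691406, 171.98085021972656), 78.34294128417969) [[450.   22.1]
 [618.4 -12.6]
 [638.7  85.5]
 [470.2 120.2]]
key_top 0.77 190 [485.3  95.3  30.4]
stick_front 0.54 222 [422.7 -98.2   8.6]
height cm; cols y=.3..-.7, rows x=.7..-0.1
0.75  -9  -9  -9  -9  -9  27  36  36  -9  -9  -9  -9  -9  -9  -9  -9  -9  -9  -9  -9  -9
0.70  -9  -9  -9  -9  -9  -9  -9  44  46  -9  -9  -9  -9  -9  -9  -9  -9  -9  -9  -9  -9
0.65  -9   1   1   1   2   4   1   2  50  51  50  -9   0   0   0  -9  -9  -9  -9  -9  -9
0.60  -9   1   1   1   2   5   5   2   2  51  51  20   1   0   0  -9  -9  -9  -9  -9  -9
0.55   0   1   1   1   3   5   5   2   2   1   1  20  20   0   0  -9  -9  -9  -9  -9  -9
0.50   0   1   1   2   4   4   4   2   1   1   0  37  35   1   0  -9  -9  -9  -9  -9  -9
0.45   0   1   0   1   3   2   2   2   1   0   0  37  
[... 2210 characters left out ...]
  3   3   3  30  31   4   1  29   4   4   0   0   0   0  -9  -9  -9  -9  -9
0.25   0   1   3  31  34  34  34  29   1  29   0   0   0   0   0   0  -9  -9  -9  -9  -9
0.20   0   1   1  30  34  34   1  28   1  25   0   0   0   0   0   0  -9  -9  -9  -9  -9
0.15   1   1   1  27  32   1   1   1   1  22  19   0   0   0   0   0  -9  -9  -9  -9  -9
0.10   0   1   1   1  29   3   2   2   1   0  19   0   0   0   0   0  -9  -9  -9  -9  -9
0.05   0   1   1   1  26   3  -9  -9   1   1   0   0   0   0   0   0  -9  -9  -9  -9  -9
-0.00   0   1   1   1  23  -9  -9  -9  -9   0   0   0   0   0   0   0  -9  -9  -9  -9  -9
-0.05   1   1   1   1   2   1  -9  -9  -9  -9   0   0   0   0   0   0  -9  -9  -9  -9  -9
```

View pics/topc.png

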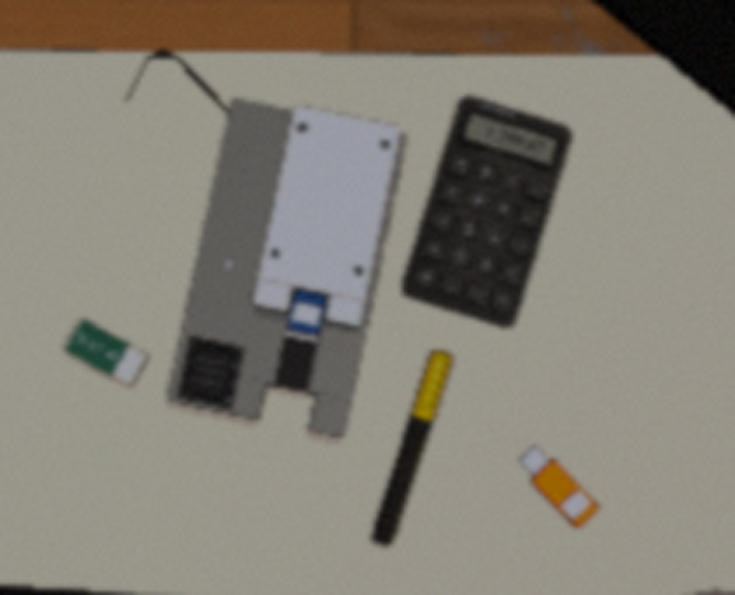

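The crop shows the dock without clutter: mouth near crop (308,310), key at (210,372), thumb notch at (290,400). I still need to know what the tall cream and black shapes at x≈0.25 are, because they lie near the travel path.

```bash
python3 - <<'E'
from h import *
c=camera("side");im=c["color"][...,::-1].copy()
K=c["camera_matrix"];A=att(c["attitude"]);o=np.array(c["origin"])
for p in [(0,0,0),(0,0,.15),(0,0,.35),(.25,.05,.34),(.25,-.15,.3),(.1,-.3,.4),(.203,-.591,.23),(.481,.073,.1),(.203,-.591,0)]:
    q=A.T@(np.array(p)-o); u=(K[0,0]*q[0]/-q[2]+K[0,2],K[1,1]*-q[1]/-q[2]+K[1,2]); print(p,np.round(u))
    if 0<u[0]<512 and 0<u[1]<384: cv2.circle(im,(int(u[0]),int(u[1])),2,(0,0,255),-1); cv2.putText(im,"%.2g,%.2g,%.2g"%p,(int(u[0])+3,int(u[1])),0,.3,(0,0,255))
cv2.imwrite("pics/ov.png",cv2.resize(im[:200],None,fx=1.5,fy=1.5))
E
```

```text
(0, 0, 0) [352.  62.]
(0, 0, 0.15) [364.  16.]
(0, 0, 0.35) [387. -69.]
(0.25, 0.05, 0.34) [351.   2.]
(0.25, -0.15, 0.3) [261. -14.]
(0.1, -0.3, 0.4) [ 244. -117.]
(0.203, -0.591, 0.23) [132. -55.]
(0.481, 0.073, 0.1) [283. 167.]
(0.203, -0.591, 0) [151.  23.]
```

View pics/ov.png

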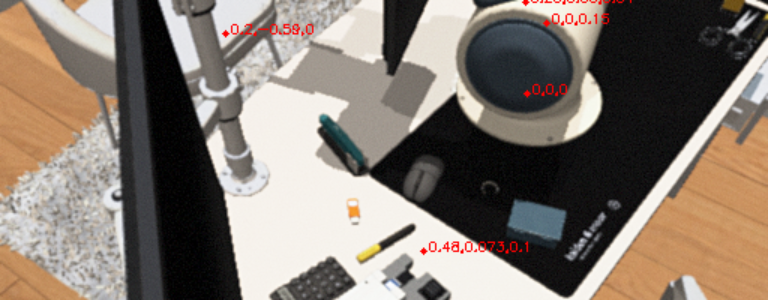

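```bash
python3 - <<'E'
from fit import *
np.set_printoptions(precision=3,suppress=True,linewidth=150)
for n in("top","side"):
    c=camera(n);P,ok=cloud(c)
    for nm,a in(("blade",(.0,.38,-.4,-.11)),("pole",(.35,.75,-.45,-.11)),("mon",(.5,.9,-.11,.2))):
        s=ok&(P[...,0]>a[0])&(P[...,0]<a[1])&(P[...,1]>a[2])&(P[...,1]<a[3])&(P[...,2]>.08)
        Q=P[s]; print(n,nm,len(Q)); 
        for zl in np.arange(.05,.9,.1):
            q=Q[(Q[:,2]>=zl)&(Q[:,2]<zl+.1)]
            if len(q): print("  z%.2f"%zl,len(q),"x",q[:,0].min(),q[:,0].max(),"y",q[:,1].min(),q[:,1].max(), "zmin",q[:,2].min(),"zmax",q[:,2].max(), "y@xmax",q[q[:,0].argmax()][:2],"@xmin",q[q[:,0].argmin()][:2])
E
```

```text
top blade 1314
  z0.15 572 x 0.20473814320124 0.27744345086065536 y -0.15072544759134734 -0.12558125215898272 zmin 0.16107317665390153 zmax 0.2499674502355369 y@xmax [ 0.277 -0.136] @xmin [ 0.205 -0.147]
  z0.25 652 x 0.234661876809522 0.2773607591275281 y -0.1507932124515368 -0.12673859567450693 zmin 0.25013309216590096 zmax 0.349818237551222 y@xmax [ 0.277 -0.136] @xmin [ 0.235 -0.139]
  z0.35 90 x 0.26947697820665684 0.27724815984878176 y -0.1502001471578935 -0.1263995622043191 zmin 0.3500347095017108 zmax 0.3721332254113425 y@xmax [ 0.277 -0.137] @xmin [ 0.269 -0.128]
top pole 20286
  z0.05 615 x 0.4569628790857439 0.657271372938538 y -0.29112568863268307 -0.11010631519796646 zmin 0.0802126293843266 zmax 0.14998626340525079 y@xmax [ 0.657 -0.11 ] @xmin [ 0.457 -0.289]
  z0.15 4577 x 0.43069736772014633 0.6578889081123673 y -0.31795084407299334 -0.11006260752416358 zmin 0.15003468270588616 zmax 0.24998941496192495 y@xmax [ 0.658 -0.11 ] @xmin [ 0.431 -0.297]
  z0.25 3812 x 0.4471421652305178 0.6584099990286474 y -0.292620841441501 -0.11001621586302823 zmin 0.25000600331656475 zmax
[... 3013 characters left out ...]
8295 y -0.10985939202118838 0.1862265829095768 zmin 0.1501453147623183 zmax 0.24994190685553075 y@xmax [0.9   0.186] @xmin [ 0.657 -0.11 ]
  z0.25 3189 x 0.6570412833642229 0.8999643139512031 y -0.10982378942021964 0.18648387928278776 zmin 0.25005755600187507 zmax 0.3499938766669648 y@xmax [0.9   0.186] @xmin [ 0.657 -0.11 ]
  z0.35 5201 x 0.6563994911956847 0.899983072622147 y -0.1099820898626579 0.18694732386760227 zmin 0.35005109381633487 zmax 0.4499937646280537 y@xmax [0.9   0.187] @xmin [ 0.656 -0.11 ]
  z0.45 11504 x 0.6565832102865481 0.8999992899555813 y -0.10975748371227967 0.18704127575949536 zmin 0.4500067985158806 zmax 0.5047246963158682 y@xmax [0.9   0.185] @xmin [ 0.657 -0.11 ]
```

The cream object is the robot's own base. A black panel (z 0.16–0.37) stands at (0.28,-0.14), and a pole stands at (0.45,-0.29). At z≈0.43 a straight line passes between and above them. I'll lift first, then cross.

Request:
play_rows([
  [0, 0, -20, 0, 0.4],
  [0, 0, -40, 0, 0.4],
  [0, 0, -60, 0, 0.4],
  [0, 0, -80, 0, 0.4],
  [0, 0, -100, 0, 0.4],
  [0, 0, -120, 0, 0.4],
  [0, 0, -140, 0, 0.4],
  [0, 0, -160, 0, 0.4],
  [0, 0, -180, 0, 0.4],
  [0, 0, -200, 0, 0.4],
])

```text
time: 2.15
tcp_pos: [0.203, -0.591, 0.4321]
eef_rot: [0.0, 0.986, 0.165, 0.0]
force: [-0.4, -0.3, 0.4]
opening: 0.402
grip_force: 0.0
```

Request:
play_rows([
  [24, -27, 0, 1.5, 0.4],
  [48, -54, 0, 3, 0.4],
  [72, -81, 0, 4.5, 0.4],
  [96, -108, 0, 6, 0.4],
  [120, -135, 0, 7.5, 0.4],
  [144, -162, 0, 9, 0.4],
  [168, -189, 0, 10.5, 0.4],
  [192, -216, 0, 12, 0.4],
  [216, -243, 0, 13.5, 0.4],
  [240, -270, 0, 15, 0.4],
])

```text
time: 3.15
tcp_pos: [0.3425, -0.2564, 0.4314]
eef_rot: [0.0, 0.999, 0.034, 0.0]
force: [0.5, 0.1, 0.9]
opening: 0.404
grip_force: 0.0
```

```bash
cat > go.py <<'E'
from h import *
T=np.array([.4805,.0727]); yaw=-11.3
def left(T=T,yaw=yaw):
    s=read_state(); M=rot(s["eef_rot"]); p=np.array(s["tcp_pos"])
    d=M.T@np.array([T[0]-p[0],T[1]-p[1],0])*1e3
    print("t",round(s["time"],2),"tcp",np.round(p,4),"left xy mm",np.round(d,1),"turn",round(np.degrees(np.arctan2(M[1,0],M[0,0]))-yaw,2),"open",round(s["opening"],3),"F",np.round(s["force"],2))
if __name__=="__main__": left()
E
python3 go.py
```

```text
t 3.15 tcp [ 0.3425 -0.2564  0.4314] left xy mm [ 159.9 -319.    -0. ] turn 15.18 open 0.404 F [0.48 0.07 0.89]
```

Request:
play_rows([
  [16, -32, 0, 1.5, 0.4],
  [32, -64, 0, 3, 0.4],
  [48, -96, 0, 4.5, 0.4],
  [64, -128, 0, 6, 0.4],
  [80, -160, 0, 7.5, 0.4],
  [96, -192, 0, 9, 0.4],
  [112, -224, 0, 10.5, 0.4],
  [128, -256, 0, 12, 0.4],
  [144, -288, 0, 13.5, 0.4],
  [160, -319, 0, 15.2, 0.4],
])

```text
time: 4.15
tcp_pos: [0.4802, 0.0731, 0.4314]
eef_rot: [-0.0, 0.995, -0.098, 0.0]
force: [0.6, -0.6, 0.0]
opening: 0.401
grip_force: 0.0
```

Request:
play_rows([
  [0, 0, 30, 0, 0.4],
  [0, 0, 60, 0, 0.4],
  [0, 0, 90, 0, 0.4],
  [0, 0, 120, 0, 0.4],
  [0, 0, 150, 0, 0.4],
  [0, 0, 180, 0, 0.4],
  [0, 0, 210, 0, 0.4],
  [0, 0, 240, 0, 0.4],
  [0, 0, 270, 0, 0.4],
  [0, 0, 300, 0, 0.4],
])

```text
time: 5.15
tcp_pos: [0.48, 0.0715, 0.1303]
eef_rot: [-0.0, 0.995, -0.098, 0.0]
force: [0.6, 0.1, -0.2]
opening: 0.402
grip_force: 0.0
```

```bash
python3 - <<'E'
from go import *
left()
for n in("top","side"):
    c=camera(n);a=c["color"][130:250,170:310] if n=="top" else c["color"][80:240,190:350]
    cv2.imwrite(f"pics/{n}g.png",cv2.resize(a,None,fx=4,fy=3.7,interpolation=cv2.INTER_CUBIC)[...,::-1])
E
```

```text
t 5.15 tcp [0.48   0.0715 0.1303] left xy mm [ 0.3 -1.3  0. ] turn 0.05 open 0.402 F [ 0.61  0.11 -0.19]
```

View pics/sideg.png

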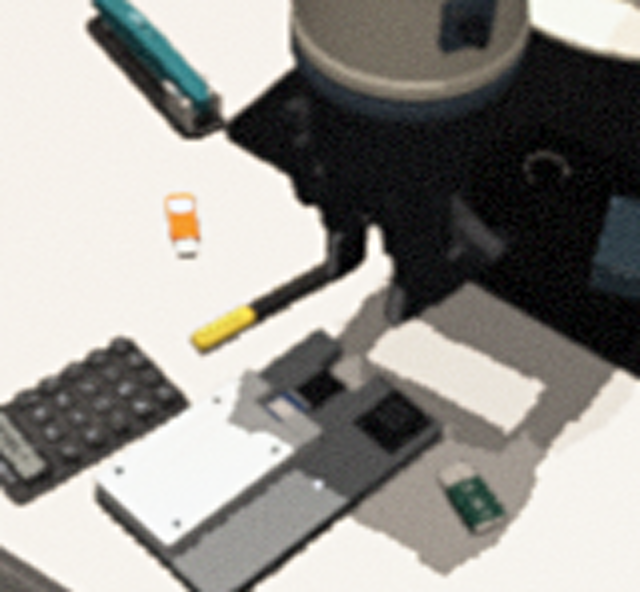

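The side view shows both fingertips above the dock, at crop (345,270) and (398,315). Now I'll measure the finger geometry in the dock frame from depth.

```bash
cat > fing.py <<'E'
from fit import *
from go import left
np.set_printoptions(precision=1,suppress=True)
left(); a=np.radians(-11.3); O=np.array([.5153,.0428]); Rd=np.array([[np.cos(a),np.sin(a)],[-np.sin(a),np.cos(a)]])
zt=read_state()["tcp_pos"][2]
for n in("side","top"):
    c=camera(n);P,ok=cloud(c); D=P.copy(); D[...,:2]=(P[...,:2]-O)@Rd.T; D*=1e3
    s=ok&(abs(D[...,0]+40)<45)&(abs(D[...,1]-22)<70)&(D[...,2]>max(50,zt*1e3-30))&(D[...,2]<zt*1e3+25)
    Q=D[s]; print(n,len(Q),"zmin",Q[:,2].min() if len(Q) else 0)
    for lo in range(-15,25,5):
        q=Q[(Q[:,2]>=zt*1e3+lo)&(Q[:,2]<zt*1e3+lo+5)]
        for nm,f in(("stick",q[q[:,1]<22]),("key",q[q[:,1]>=22])):
            if len(f)>2: print(lo,nm,len(f),"x",np.percentile(f[:,0],[3,97]),"y",np.percentile(f[:,1],[3,97]))
E
python3 fing.py
```

```text
t 5.25 tcp [0.5 0.1 0.1] left xy mm [ 2.2 -1.8 -0. ] turn 0.05 open 0.404 F [0.6 0.3 0.9]
side 128 zmin 129.41752444409815
0 stick 11 x [-50.1 -30.7] y [0.7 3. ]
5 stick 15 x [-50.9 -29.7] y [-5.7  2.9]
5 key 8 x [-34.8 -30.2] y [37.8 46.4]
10 stick 16 x [-50.8 -30. ] y [-10.7   2.7]
10 key 17 x [-45.8 -30.1] y [38.2 50.4]
15 stick 15 x [-49.9 -29.7] y [-7.3  3.6]
15 key 12 x [-43.6 -29.7] y [40.3 50.3]
20 stick 17 x [-49.5 -29. ] y [-7.4  3.1]
20 key 15 x [-40.7 -29.2] y [38.9 50.6]
top 0 zmin 0
```

Stick finger spans dock y -11..3 and key finger 38..52, both at x -51..-29.5, so the geometry is right. Descending.

Request:
play_rows([
  [0, 0, 15, 0, 0.4],
  [0, 0, 30, 0, 0.4],
  [0, 0, 45, 0, 0.4],
  [0, 0, 60, 0, 0.4],
  [0, 0, 75, 0, 0.4],
  [0, 0, 85, 0, 0.4],
  [0, 0, 90, 0, 0.4],
  [0, 0, 90, 0, 0.4],
])

```text
time: 6.15
tcp_pos: [0.4802, 0.0715, 0.0416]
eef_rot: [-0.0, 0.995, -0.098, 0.0]
force: [-0.3, -0.1, -0.3]
opening: 0.4
grip_force: 0.0
```

```bash
python3 - <<'E'
from go import *
left(); c=camera("side");a=c["color"][130:240,200:340]
cv2.imwrite("pics/g2.png",cv2.resize(a,None,fx=5,fy=5,interpolation=cv2.INTER_CUBIC)[...,::-1])
E
```

```text
t 6.15 tcp [0.4802 0.0715 0.0416] left xy mm [ 0.  -1.3  0. ] turn 0.05 open 0.4 F [-0.28 -0.05 -0.27]
```

View pics/g2.png

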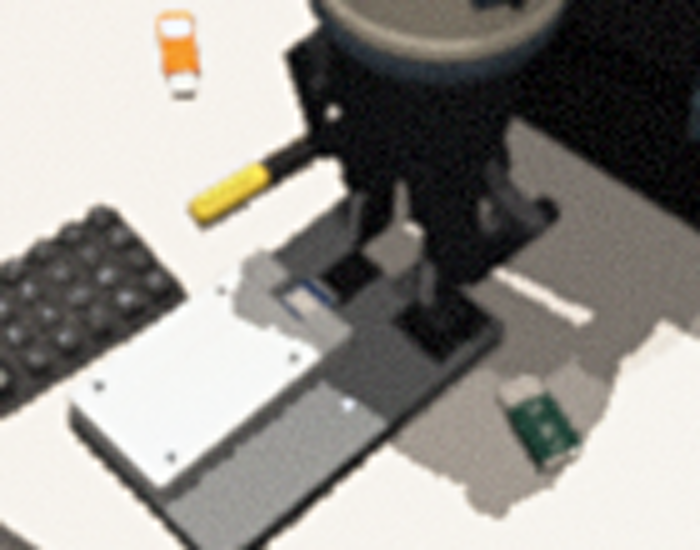

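The key finger is over the key (crop 430,305) and the stick finger is ahead of the stick (crop 360,235). I'll descend slowly and watch the force.

Request:
play_rows([
  [0, 0, 2, 0, 0.4],
  [0, 0, 4, 0, 0.4],
  [0, 0, 6, 0, 0.4],
  [0, 0, 8, 0, 0.4],
  [0, 0, 9, 0, 0.4],
  [0, 0, 10, 0, 0.4],
  [0, 0, 11, 0, 0.4],
  [0, 0, 12, 0, 0.4],
  [0, 0, 12, 0, 0.4],
])

```text
time: 7.1
tcp_pos: [0.4798, 0.0715, 0.0292]
eef_rot: [0.0, 0.995, -0.098, -0.0]
force: [0.8, 0.1, -0.8]
opening: 0.399
grip_force: 0.0
```

Request:
play_rows([
  [0, 0, 1, 0, 0.4],
  [0, 0, 2, 0, 0.4],
  [0, 0, 3, 0, 0.4],
  [0, 0, 4, 0, 0.4],
  [0, 0, 4, 0, 0.4],
])

```text
time: 7.6
tcp_pos: [0.4799, 0.0715, 0.0252]
eef_rot: [0.0, 0.995, -0.098, -0.0]
force: [0.2, 0.7, 1.2]
opening: 0.398
grip_force: 0.0
```

Request:
play_rows([
  [0, 0, 1, 0, 0.4],
  [0, 0, 2, 0, 0.4],
  [0, 0, 3, 0, 0.4],
  [0, 0, 3, 0, 0.4],
])

```text
time: 8.0
tcp_pos: [0.4799, 0.0714, 0.0221]
eef_rot: [0.0, 0.995, -0.098, -0.0]
force: [-0.4, -0.0, -0.4]
opening: 0.397
grip_force: 0.0
```

Request:
play_rows([
  [0, 0, 1, 0, 0.4],
  [0, 0, 2, 0, 0.4],
  [0, 0, 3, 0, 0.4],
  [0, 0, 3, 0, 0.4],
])

```text
time: 8.4
tcp_pos: [0.48, 0.0717, 0.0199]
eef_rot: [-0.0, 0.995, -0.098, 0.0]
force: [-3.8, 1.8, 24.7]
opening: 0.399
grip_force: 12.4
```

```bash
python3 - <<'E'
from go import *
left(); c=camera("side");a=c["color"][130:240,200:340]
for q in("stick_front","key_top"):
    for r in place_of("side",q)[:3]: print(q,r["confidence"],r["point"],w(c,r["point"],d=dep(c,r["point"])))
left()
cv2.imwrite("pics/g3.png",cv2.resize(a,None,fx=5,fy=5,interpolation=cv2.INTER_CUBIC)[...,::-1])
E
```

```text
t 8.4 tcp [0.48   0.0717 0.0199] left xy mm [ 0.3 -1.1  0. ] turn 0.05 open 0.399 F [-3.83  1.79 24.7 ]
stick_front 0.6 [231.6, 132.8] [ 0.41103838 -0.11898045  0.00741089]
stick_front 0.57 [268.2, 185.2] [0.49181017 0.04656532 0.02005113]
key_top 0.48 [289.6, 194.7] [0.48500371 0.09940435 0.02068905]
t 8.55 tcp [0.4799 0.0716 0.02  ] left xy mm [ 0.3 -1.1  0. ] turn 0.05 open 0.402 F [-3.82  1.96 23.74]
```

View pics/g3.png

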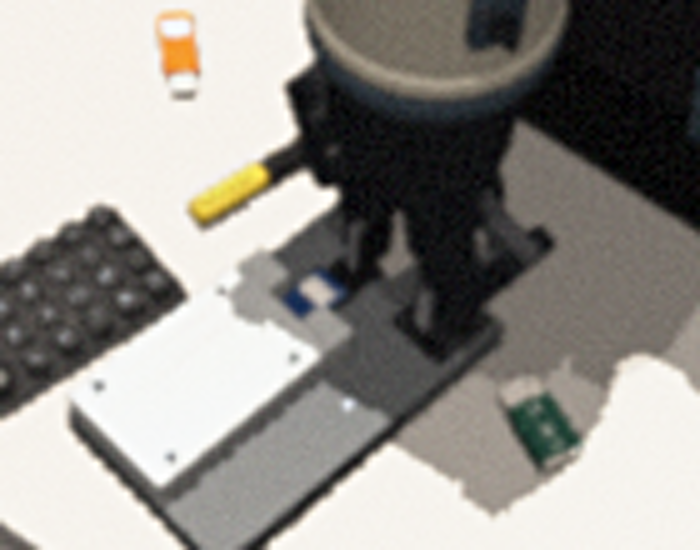

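The key is down and the stick has slid out (front at crop ≈340,285) onto the finger. I'll ease the downward press slightly and let it settle.

Request:
play_rows([
  [0, 0, -0.5, 0, 0.4],
  [0, 0, -0.5, 0, 0.4],
  [0, 0, -0.5, 0, 0.4],
  [0, 0, -0.5, 0, 0.4],
  [0, 0, -0.5, 0, 0.4],
  [0, 0, -0.5, 0, 0.4],
  [0, 0, -0.5, 0, 0.4],
  [0, 0, -0.5, 0, 0.4],
  [0, 0, -0.5, 0, 0.4],
  [0, 0, -0.5, 0, 0.4],
])

```text
time: 9.55
tcp_pos: [0.4799, 0.0716, 0.0202]
eef_rot: [-0.0, 0.995, -0.098, 0.0]
force: [-3.2, 1.5, 15.8]
opening: 0.404
grip_force: 8.9
```

```bash
python3 - <<'E'
from fit import *
from go import left
np.set_printoptions(precision=1,suppress=True)
a=np.radians(-11.3); O=np.array([.5153,.0428]); Rd=np.array([[np.cos(a),np.sin(a)],[-np.sin(a),np.cos(a)]])
for i in range(2):
  left(); c=camera("side");P,ok=cloud(c); D=P.copy(); D[...,:2]=(P[...,:2]-O)@Rd.T; D*=1e3
  C=c["color"].astype(int); b=ok&(abs(D[...,1])<12)&(D[...,0]>-60)&(D[...,0]<12)&(D[...,2]>25.5)&(D[...,2]<33)
  Q=D[b]; print("stick-top pts",len(Q),"x",np.percentile(Q[:,0],[2,50,98]),"y",np.percentile(Q[:,1],[5,95]),"z",np.median(Q[:,2]))
  k=ok&(abs(D[...,1]-45)<10)&(D[...,0]>-28)&(D[...,0]<-26.5); print("key z",np.median(D[k][:,2]) if k.any() else None)
  m=masks_of("side","stick_front")
  for r in m: 
    q=D[r["mask"]&ok]; print(r["confidence"],np.percentile(q[:,0],[3,97]),np.median(q,0))
E
```

```text
t 9.55 tcp [0.5 0.1 0. ] left xy mm [ 0.4 -1.2  0. ] turn 0.05 open 0.404 F [-3.2  1.5 15.8]
stick-top pts 125 x [-44.1 -12.6   8.3] y [-9.2  6.8] z 28.18744439147036
key z 85.40329909918177
0.48 [-79.1 -48.4] [ -62.8 -156.6    7.3]
t 9.65 tcp [0.5 0.1 0. ] left xy mm [ 0.4 -1.2  0. ] turn 0.04 open 0.4 F [-3.9  1.5 15.1]
stick-top pts 126 x [-42.1 -11.8   8.2] y [-9.7  7.1] z 28.18368884362488
key z 76.97771439298529
```

```bash
python3 - <<'E'
from fit import *
np.set_printoptions(precision=1,suppress=True)
a=np.radians(-11.3); O=np.array([.5153,.0428]); Rd=np.array([[np.cos(a),np.sin(a)],[-np.sin(a),np.cos(a)]])
c=camera("side");P,ok=cloud(c); D=P.copy(); D[...,:2]=(P[...,:2]-O)@Rd.T; D*=1e3
C=c["color"].astype(int)
for x in range(-42,4,3):
    s=ok&(abs(D[...,0]-x)<1.5)&(abs(D[...,1])<8); q=D[s]; print(x,len(q),np.percentile(q[:,2],[10,50,90]),np.median(C[s],0) if len(q) else "")
for r in place_of("side","stick_front")[:3]: print(r["confidence"],D[int(r["point"][1]),int(r["point"][0])])
cv2.imwrite("pics/g4.png",cv2.resize(c["color"][150:210,230:310],None,fx=9,fy=9,interpolation=cv2.INTER_CUBIC)[...,::-1])
E
```

```text
-42 21 [ 31.4 405.1 406.2] [246. 246. 235.]
-39 33 [ 22.2  69.6 406.7] [51. 48. 46.]
-36 31 [ 24.8  65.6 406.4] [20. 19. 18.]
-33 32 [ 29.1  67.5 406.6] [51.  52.5 51.5]
-30 36 [ 38.6 404.8 406.7] [245. 247. 238.]
-27 55 [ 27.8  67.8 405.8] [49. 54. 66.]
-24 46 [ 28.  102.  405.9] [63. 69. 93.]
-21 42 [ 27.7 114.2 404.9] [190. 181. 173.]
-18 33 [ 27.6 402.9 404.2] [246. 247. 240.]
-15 30 [ 27.3 401.7 403.6] [246. 247. 239.]
-12 39 [ 27.7 400.1 401.8] [246. 247. 238.]
-9 55 [ 28.2 305.6 400.3] [130. 123. 108.]
-6 58 [ 29.  306.  398.3] [139.  130.5 115. ]
-3 63 [ 54.5 305.8 396.3] [137. 128. 112.]
0 81 [216.5 305.1 394.3] [136. 126. 113.]
3 118 [216.4 278.9 390.6] [120.5 114.  103.5]
0.61 [ -72.6 -188.     0.9]
0.55 [-33.4 -11.4  19.5]
```

View pics/g4.png

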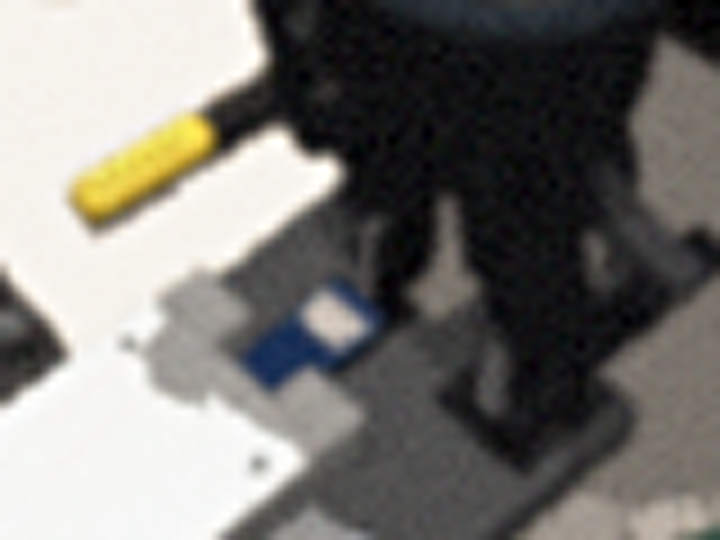

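The stick's front is at dock x≈-29, resting against the finger. The key is fully down and the bystanders in view look unmoved. Handing in.

```bash
python3 -c "
from bench import *
print(hand_in())"
```

```text
the job is handed in; nothing more can be done
None
```

I handed the job in with the eject key pressed down and the stick stopped about 20 mm out against the other finger, its back end still in the slot; no verdict came back.

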